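# Set the ratchet to tighten and clamp the pellet die in the screw press

## Task

The ratchet wrench on the pellet press is set to unscrew: push its little reversing lever right over to the tightening (clockwise) side, then swing the wrench back counter-clockwise past the middle of its swing, feeling that it freewheels and does not raise the ram. Then work it clockwise, stroke by stroke, until the foot clamps the die with about 1.65 N m on the turning wrench (10 N at the middle of its grip), never more than 1.9 N m, or the pellet cracks. Leave the ratchet set to tighten, the dies where they stand and the other things undisturbed, and let go.

Things in the scene. Friction and masses are not known exactly. Their poses are not given: they have to be found in the camera images.
- head (a point): the steel head of the reversible ratchet wrench (pear-shaped, 47 mm wide, 18 mm thick, about 250 mm over all), which is locked on the square end of the press's upright screw; this point is on the screw's axis, in the head's top face, 183 mm above the bench
- grip (a point): centre of the wrench's black rubber grip (24 mm wide, 20 mm tall, 108 mm long), 165 mm from the screw's axis, 175 mm above the bench; the wrench swings level about the screw and nothing stands under or beside the grip
- ratchet (a joint): swing of the wrench about the screw, rad: 0 pointing straight out of the press's front, growing clockwise seen from above; tie-rod ends stop it at -1.15 and 1.15. Freewheeling it clicks with under 0.4 N m of drag (20 teeth: up to 0.31 rad lost before it bites again); driving takes 1.0 to 1.1 N m (6.5 N at the grip's centre) in motion while the ram runs free, and reads less at a standstill
- reverser (a joint): angle of the wrench's reversing lever about its pivot, rad, growing clockwise seen from above: at -0.35 (its counter-clockwise stop) the wrench drives counter-clockwise and raises the ram, at 0.35 (its clockwise stop) it drives clockwise and lowers the ram; in between it may hold neither way. Stiff: it stays where left; 5 to 8 N sideways at the thumb tab moves it
- lever_tab (a point): middle of the thumb tab at the free end of the reversing lever: a dark steel tab standing on the lever, 12 mm along the lever, 6 mm thick, its top 201 mm above the bench; this point is 195 mm above the bench and the flat lever below the tab ends 187 mm above it. Nothing near it stands higher
- lever_pivot (a point): pivot of the reversing lever, on top of the wrench's neck, 38 mm from the screw's axis towards the grip; the lever lies from here over the head, its tab 32 mm from the pivot
- press: hand screw press for sample pellets, bolted to the bench: grey base 130 x 150 x 16 mm, two 18 mm tie rods 100 mm apart (tops 176 mm above the bench), grey crosshead 105 to 135 mm above the bench; origin under the middle of the base, on the screw's axis; x points out of its back, away from the grip at ratchet 0
- foot: round steel foot of the press, 42 mm across, 8 mm thick, under disc springs on the ram; origin amid its underside, 64.5 mm above the bench at the start; 5 mm lower per rad of the screw turned clockwise. Once on a die, it presses harder by about 65 N per mm of ram travel: torque to turn the wrench grows by about 1.7 N m per rad above the free-running torque, and the screw holds it; 1.65 N m gives about 120 N
- die_a: one of three steel pellet dies: body 40 mm across and 30 mm tall, with a 21 mm plunger standing 9 to 14 mm out of its top, depending on how it is filled; origin under its middle. One of the three stands on the press's base (16 mm above the bench) under the foot, the other two on the die board
- die_b: another such die, filled differently; origin under its middle
- die_c: another such die, filled differently; origin under its middle
- die_board: light wooden board 110 x 160 x 16 mm beside the press, the two spare dies stand on it; origin under its middle
- mortar: white mortar, 84 mm across, 36 mm tall; origin under its middle; a bystander
- salt_jar: amber jar with a white cap, 54 mm across, 75 mm tall; origin under its middle; a bystander
- weigh_pot: white plastic pot, 44 mm across, 38 mm tall; origin under its middle; a bystander
Mind the look-alikes: they are no part of the job. What is shaped like the die_c but blue, brown or purple is not meant.

How it is judged:
By the outcome, as a careful person would: the job done as asked, in the order asked, and still so for the second after the job is handed in, with the robot touching nothing.
It also fails if it takes over 67 s, if anything falls off the work surface, if the arm or the gripper's body presses on something with over 40 N, if the wrist force passes 120 N, or if a joint passes its speed limit or range.

## Robot

A 7-joint arm with a two-finger parallel gripper is mounted at the origin on the work surface. World frame = base frame: x ahead of the robot, y to its left, z up, the work surface at z = 0. Lengths are in m, angles in rad, forces in N, time in s.
With the tool pointing down it reaches from about 0.425 to 0.875 m from the base axis. Payload 8.4 kg.
Tool frame: the origin (TCP) lies at the very end of the fingers, on their centre line; the grasp point (between the pads) lies 19 mm behind it (robot.grip_point_offset is the distance from the TCP to the grasp point, in m); z points along the fingers, y is the line along which they close (so a half turn about z gives the same grasp; the last joint's range is limited). The gripper opens to 87 mm and grips with 3 to 60 N. Pads are 19 mm wide; open, the fingers measure 117 mm over their backs; the gripper's body (75 mm by 190 mm) begins 51 mm behind the grasp point.
Start: joints at [-1.301, 0.333, 0.04, 1.465, -0.013, 1.343, -0.059], TCP at [0.234, 0.606, 0.223] pointing down, gripper open.
Joint ranges: [-2.58, 2.58], [-0.38, 2.09], [-1.3, 1.39], [0.25, 2.4], [-1.5, 4.64], [0.08, 2.09], [-2.65, 2.65]. Speed limits (rad/s): [2.22, 2.22, 2.79, 2.79, 3.14, 3.14, 3.14].

## Interface

Orientations are given as a unit quaternion [w, x, y, z].
In Python, from plant import robot gives the robot as it stands.
- The arm moves only by the shell command python3 -m crank 'ROWS' [FORCE]. ROWS is JSON, a list that holds one entry, the list of rows, each a list of 7 numbers: the gripper's target within -1 to 1 (shut at 1, half-way at 0, fully open at -1), then the shift along the tool's x, y, z in units of 30 mm (1.0 is 30 mm), then the turn, a rotation vector about the tool's x, y, z in units of 8 degrees (1.0 is 8 degrees). A call has 1 to 10 rows; each row shifts and turns the commanded pose from where the row before left it, along the tool's axes as they then stand; what a row does not reach is not made up. A row lasts 1/8 s, in which the tool goes at most 62.5 mm and 10.7 degrees, less where a joint would pass 70% of its speed; a pose out of reach is approached as far as the arm can. A call is refused whole if a number of a shift passes 1 or a number of a turn 1, either way. A call with a gripper value outside its range is refused whole. The fingers move at their own pace and stop on an object; FORCE is the grip in N (left out, the last holds). Time passes only in rows, so rows that do not move let the fingers close. It gives the time, the measured TCP pose, the force, the opening and the grip force at its end, in the units of the state.
- robot.observe(): the state, without advancing time (a new reading comes with each control period).
- robot.get_image(name): name is "scene" or "top"; returns the picture (384x512x3 uint8, red, green, blue); there is no depth.
- robot.camera_params(name): a dict with "K" (3x3 intrinsics, pixels), "extrinsics" (4x4, takes a point from world to camera coordinates). Camera axes: x right, y up, looking along -z (the intrinsics and any distortion apply to the point x, -y, -z); pixel columns grow to the right and rows downward; lengths in m; the calibration is good to about 2 mm. A picture is of the moment at which its call begins. camera_params takes no time and is no camera call.
- robot.job_done(): hands the job in; it is judged then, once.
The state is a dict: "clock": time; "joint_positions": joint angles; "qd": joint speeds; "tau": joint torques, N m; "eef_pos": TCP position; "ee_rot": TCP orientation; "ft_force": force on the tool from outside, world axes, zero at the start; "torque": the same for the moment, N m; "gripper_width": finger opening in m; "gripper_force": force on a finger pad.
Only numpy, scipy, OpenCV 4.12 (cv2) and the standard library are available. Lean on these libraries where they do the work, as an engineer would, in place of code of your own. Each camera call takes 0.05 s, during which the arm holds its last target. There are 200 camera calls.

## Working session

There is one attempt and no reset: what is moved stays moved. The work goes in short steps, Python scripts to look and compute and a shell command to move; the robot and the scene stay as the last step left them, time stands still between calls to the robot, and variables do not carry over. Pictures are saved under pics/ and viewed, at most 10 in all, crops included, and the job is handed in when it is done.

```bash
mkdir -p pics; ls
python3 - <<'E'
from plant import robot
import cv2,numpy as np
for n in ("scene","top"):
    im=robot.get_image(n); cv2.imwrite(f"pics/{n}0.png",im[:,:,::-1])
    p=robot.camera_params(n); print(n,np.round(p["K"],1).tolist(),np.round(p["extrinsics"],4).tolist(), [k for k in p])
print(robot.observe())
E
```

```text
pics
scene [[400.0, 0.0, 254.4], [0.0, 400.0, 189.5], [0.0, 0.0, 1.0]] [[0.3908, 0.9205, 0.0027, -0.2345], [-0.6579, 0.2773, 0.7002, 0.2834], [0.6437, -0.2754, 0.714, -1.6075], [0.0, 0.0, 0.0, 1.0]] ['K', 'extrinsics']
top [[362.7, 0.0, 255.8], [0.0, 362.7, 193.4], [0.0, 0.0, 1.0]] [[-0.0242, -0.9994, -0.0237, 0.0252], [0.9865, -0.0277, 0.1612, -0.6171], [-0.1617, -0.0195, 0.9866, -1.1196], [0.0, 0.0, 0.0, 1.0]] ['K', 'extrinsics']
{'clock': 0.1, 'joint_positions': array([-1.30117457,  0.33384584,  0.03986976,  1.46619251, -0.01339853,
        1.34330427, -0.05849098]), 'qd': array([ 1.22144400e-03, -1.87404123e-03, -1.94689592e-03, -9.74948994e-05,
        8.90996362e-04, -8.88816571e-04,  4.13448754e-04]), 'tau': array([ 4.02972699e-03, -6.57812977e+01,  1.33983415e+00, -4.04713976e+01,
       -5.96526149e-02,  4.09524771e-02,  8.30016324e-05]), 'eef_pos': array([0.23420313, 0.60587717, 0.22173981]), 'ee_rot': array([-8.69399158e-05,  1.83368870e-01,  9.83043899e-01, -7.36933354e-04]), 'ft_force': array([ 0.25962516, -0.70781953, -0.39467225]), 'torque': array([0.01601628, 0.00224089, 0.04175941]), 'gripper_force': 0.0, 'gripper_width': 0.08692217803779181}
```

View pics/scene0.png

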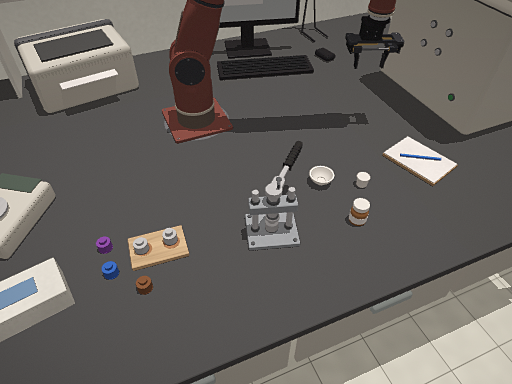

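View pics/top0.png

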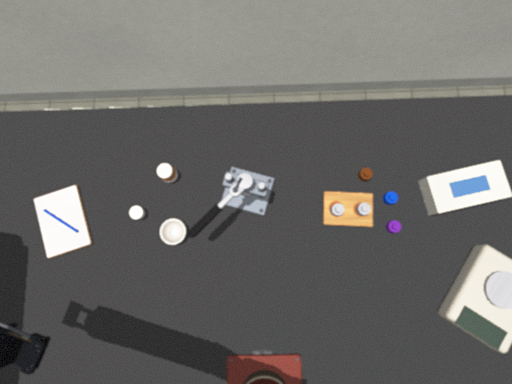

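The scene view shows the press at about (272,220), with the wrench's black grip at (292,155). In the top view the head is at about (243,183) and the grip at (207,219). The look-alike dies are blue (391,198), brown (366,174) and purple (395,227), all off to the right. The only wrench is the one on the press. Next I'll crop in on the head and lever.

```bash
cat > h.py <<'E'
from plant import robot
import cv2,numpy as np
from scipy.spatial.transform import Rotation as R
def ray(n,u,v,z):
    p=robot.camera_params(n);E=np.array(p["extrinsics"]);K=np.array(p["K"])
    d=np.linalg.inv(K)@[u,v,1];d=E[:3,:3].T@(d*[1,-1,-1]);c=-E[:3,:3].T@E[:3,3]
    return c+d*(z-c[2])/d[2]
def proj(n,P):
    p=robot.camera_params(n);E=np.array(p["extrinsics"]);K=np.array(p["K"])
    q=E[:3,:3]@np.array(P)+E[:3,3];q=K@(q*[1,-1,-1]);return q[:2]/q[2]
def rot(o): return R.from_quat(np.roll(o["ee_rot"],-1))
E
python3 - <<'E'
from h import *
t=cv2.imread("pics/top0.png");s=cv2.imread("pics/scene0.png")
a=cv2.resize(t[155:245,180:285],None,fx=6,fy=6,interpolation=cv2.INTER_CUBIC)
cv2.imwrite("pics/c_top.png",a)
b=cv2.resize(s[135:255,230:330],None,fx=5,fy=5,interpolation=cv2.INTER_CUBIC)
cv2.imwrite("pics/c_scene.png",b)
print(ray("top",243,183,.183),ray("top",207,219,.175),ray("scene",292,157,.175))
E
```

```text
[0.62716508 0.04246938 0.183     ] [0.52711376 0.14764561 0.175     ] [0.53388308 0.14802007 0.175     ]
```

View pics/c_top.png

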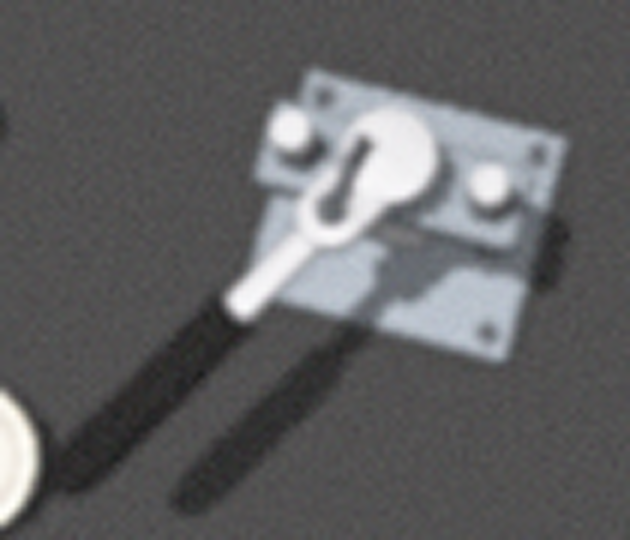

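View pics/c_scene.png

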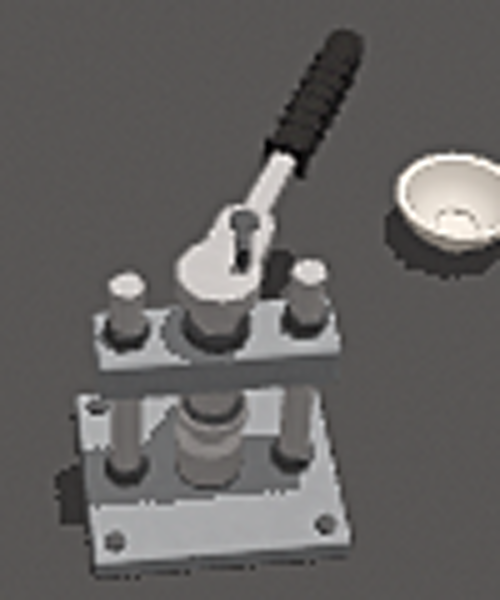

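In the top crop, the lever pivot is at about (333,208), the tab at about (360,152), the rod tops at (291,131) and (490,187), and the grip runs from (232,308) to (75,475). The lever points to the image-left side of the head-to-grip line. I'll turn these pixels into positions.

Run:
```python
from h import *
f=lambda x,y,z: ray("top",180+(x+.5)/6-.5,155+(y+.5)/6-.5,z)
ra=f(291,131,.176);rb=f(490,187,.176);print("rods",ra,rb,np.linalg.norm(ra-rb))
ax=(ra+rb)/2;print("axis",ax)
g=f(152,393,.185);print("grip",g,np.linalg.norm((g-ax)[:2]))
pv=f(333,208,.187);tab=f(362,148,.201);print("pivot",pv,np.linalg.norm((pv-ax)[:2]),"tab",tab,np.linalg.norm((tab-pv)[:2]))
h=f(393,158,.183);print("head",h)
k=lambda x,y,z: ray("scene",230+(x+.5)/5-.5,135+(y+.5)/5-.5,z)
print("scene rods",k(125,285,.176),k(309,270,.176),"tab",k(240,255,.201),"pv",k(244,217,.189),"grip",k(318,98,.183))
a=lambda v:np.arctan2(v[1],v[0])
fr=ra-rb; # along +y-ish => front dir = -x of press
n=np.array([-(ra-rb)[1],(ra-rb)[0]]);n/=np.linalg.norm(n);print("front",n)
w=(g-ax)[:2];print("ratchet",-(np.arctan2(n[0]*w[1]-n[1]*w[0],n@w)))
l=(tab-pv)[:2]; d=(ax-pv)[:2]; d=-w
print("reverser",-np.arctan2(d[0]*l[1]-d[1]*l[0],d@l))
```

```text
rods [0.64922054 0.08581334 0.176     ] [ 0.61894127 -0.0096548   0.176     ] 0.10015487960352441
axis [0.63408091 0.03807927 0.176     ]
grip [0.52324345 0.15198952 0.185     ] 0.15893548428605694
pivot [0.60888689 0.06518719 0.187     ] 0.03700780581027534 tab [0.63469787 0.04999837 0.201     ] 0.029948403584397074
head [0.63308539 0.03636683 0.183     ]
scene rods [ 0.6227849  -0.00962455  0.176     ] [0.65116768 0.08694233 0.176     ] tab [0.64836367 0.0456007  0.201     ] pv [0.61190666 0.06587037 0.189     ] grip [0.5320818  0.15224954 0.183     ]
front [-0.95320507  0.30232448]
ratchet 0.4919392326299355
reverser -0.26717607437001245
```

The measurements agree: rod spacing is 100.2 mm, the pivot is 37 mm from the axis, and the grip is at 159 mm. Both views agree too. I take the axis as (.635,.038), ratchet as about 0.49, and the tab (reverser at -0.35) as about (.637,.051). The lever needs pushing along world direction -136°. First I'll shut the gripper and turn it so tool x lies along that direction.

```bash
cat >> h.py <<'E'
AX=np.array([.635,.038])
def to(P,ang=None):
    "remaining shift in tool units (30 mm) and turn about tool z (8 deg) so that tool x heads ang deg"
    o=robot.observe();r=rot(o);d=r.inv().apply(np.array(P)-o["eef_pos"])/.03
    x=r.as_matrix()[:,0];h=np.degrees(np.arctan2(x[1],x[0]))
    print("t",round(o["clock"],2),"pos",o["eef_pos"].round(4),"heading",round(h,1),"shift",d.round(2),"turn", None if ang is None else round(-((ang-h+180)%360-180)/8,2),"tilt",r.as_matrix()[:,2].round(3))
E
python3 -m crank '[[[1,0,0,0,0,0,-1],[1,0,0,0,0,0,-1],[1,0,0,0,0,0,-1],[1,0,0,0,0,0,-1],[1,0,0,0,0,0,-1],[1,0,0,0,0,0,-1],[1,0,0,0,0,0,-1],[1,0,0,0,0,0,-1],[1,0,0,0,0,0,-0.16],[1,0,0,0,0,0,0]]]' 20
python3 -c "
from h import *
to([.655,.069,.222],224.2);print(robot.observe()['joint_positions'].round(2))"
```

```text
clock: 1.35
eef_pos: [0.2343, 0.6061, 0.2223]
ee_rot: [-0.0, -0.375, 0.927, -0.0]
ft_force: [-0.4, -1.0, 0.1]
gripper_width: 0.0014
gripper_force: 0.0
t 1.35 pos [0.2343 0.6061 0.2223] heading -136.0 shift [ 2.350e+00 -2.262e+01  1.000e-02] turn -0.02 tilt [-0. -0. -1.]
[-1.18  0.34 -0.12  1.46  0.04  1.35  1.04]
```

```bash
python3 -m crank '[[[1,0.1,-1,0,0,0,0],[1,0.1,-1,0,0,0,0],[1,0.1,-1,0,0,0,0],[1,0.1,-1,0,0,0,0],[1,0.1,-1,0,0,0,0],[1,0.1,-1,0,0,0,0],[1,0.1,-1,0,0,0,0],[1,0.1,-1,0,0,0,0],[1,0.1,-1,0,0,0,0],[1,0.1,-1,0,0,0,0]]]'
python3 -m crank '[[[1,0.1,-1,0,0,0,0],[1,0.1,-1,0,0,0,0],[1,0.1,-1,0,0,0,0],[1,0.1,-1,0,0,0,0],[1,0.1,-1,0,0,0,0],[1,0.1,-1,0,0,0,0],[1,0.1,-1,0,0,0,0],[1,0.1,-1,0,0,0,0],[1,0.1,-1,0,0,0,0],[1,0.1,-1,0,0,0,0]]]'
python3 -m crank '[[[1,0.1,-1,0,0,0,0],[1,0.1,-1,0,0,0,0],[1,0.1,-0.6,0,0,0,0],[1,0,0,0,0,0,0],[1,0,0,0,0,0,0]]]'
python3 - <<'E'
from h import *
to([.655,.069,.190],224.2)
t=robot.get_image("top")[:,:,::-1]
s=robot.get_image("scene")[:,:,::-1]
a=cv2.resize(t[155:235,200:290],None,fx=4.4,fy=4.4,interpolation=cv2.INTER_CUBIC)
b=cv2.resize(s[130:230,235:325],None,fx=4.4,fy=4.4,interpolation=cv2.INTER_CUBIC)
h=max(a.shape[0],b.shape[0]);pad=lambda i:np.pad(i,((0,h-i.shape[0]),(0,0),(0,0)))
cv2.imwrite("pics/c2.png",np.hstack([pad(a),pad(b)]))
E
```

```text
clock: 2.6
eef_pos: [0.4223, 0.3693, 0.2226]
ee_rot: [0.0, -0.375, 0.927, 0.0]
ft_force: [0.4, 0.5, 0.1]
gripper_width: 0.0004
gripper_force: 0.0
clock: 3.85
eef_pos: [0.6097, 0.1333, 0.2226]
ee_rot: [0.0, -0.375, 0.927, 0.0]
ft_force: [-0.9, 0.0, -1.4]
gripper_width: 0.0007
gripper_force: 0.0
clock: 4.47
eef_pos: [0.6565, 0.0731, 0.2225]
ee_rot: [-0.0, -0.376, 0.927, 0.0]
ft_force: [-0.1, 0.2, 0.2]
gripper_width: 0.0005
gripper_force: 0.0
t 4.47 pos [0.6565 0.0731 0.2225] heading -135.8 shift [ 0.13 -0.06  1.08] turn -0.0 tilt [-0.     0.001 -1.   ]
```

View pics/c2.png

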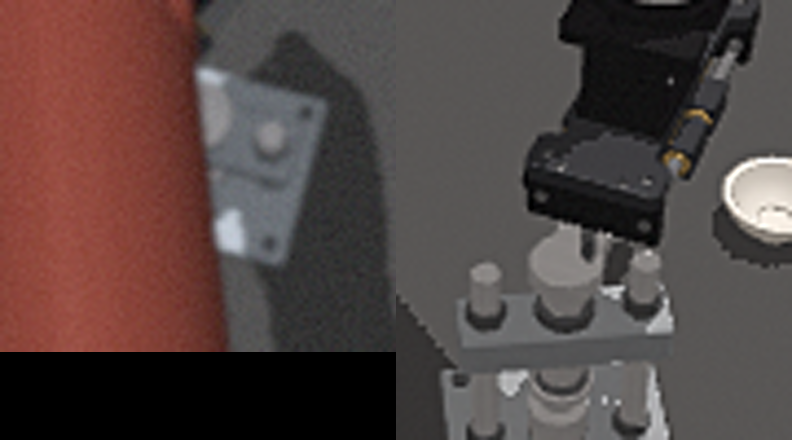

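The scene half shows the closed fingers at about (615,270), behind the tab at (588,250) and clear of it. I'll go down beside the tab and approach it.

```bash
python3 -m crank '[[[1,0,0,0.5,0,0,0],[1,0,0,0.53,0,0,0],[1,0,0,0,0,0,0],[1,0.2,0,0,0,0,0],[1,0.2,0,0,0,0,0],[1,0.1,0,0,0,0,0],[1,0,0,0,0,0,0]]]'
python3 -m crank '[[[1,0.1,0,0,0,0,0],[1,0.1,0,0,0,0,0]]]'; python3 -c "
from h import *
to([.655,.069,.190],224.2);print(robot.observe()['torque'].round(2))"
```

```text
clock: 5.45
eef_pos: [0.6467, 0.0607, 0.1922]
ee_rot: [0.001, -0.376, 0.927, -0.0]
ft_force: [2.4, -1.3, 0.2]
gripper_width: 0.0005
gripper_force: 1.4
clock: 5.7
eef_pos: [0.6435, 0.0568, 0.1924]
ee_rot: [0.002, -0.376, 0.927, -0.001]
ft_force: [9.3, -1.1, -0.6]
gripper_width: 0.0008
gripper_force: 4.4
t 5.7 pos [0.6435 0.0568 0.1924] heading -135.9 shift [-0.56  0.03  0.08] turn -0.01 tilt [ 0.004 -0.    -1.   ]
[-0.24 -1.92  0.09]
```

Run:
```python
from h import *
s=robot.get_image("scene")[:,:,::-1]
o=robot.observe();print(proj("scene",o["eef_pos"]),proj("scene",[.6373,.0513,.201]),proj("scene",[.6216,.036,.201]),o["ft_force"])
cv2.imwrite("pics/c3.png",cv2.resize(s[155:215,245:325],None,fx=9,fy=9,interpolation=cv2.INTER_CUBIC))
```

```text
[280.25705507 185.53096665] [277.75640424 182.313169  ] [270.09661091 180.08528437] [ 7.2483391  -1.83319312 -0.99492243]
```

View pics/c3.png

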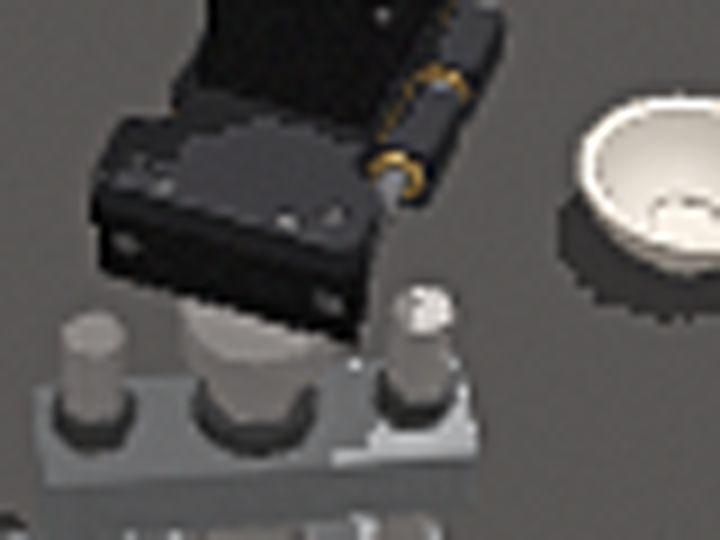

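The gripper body hides the tab here. The force is mostly along the lever rather than across it, so the fingers are meeting the tab obliquely. I'll back off and square up to the tab's face (heading -116°), then turn with the lever as I push.

```bash
python3 -m crank '[[[1,-0.4,0,0,0,0,0],[1,0,0,0,0,0,-0.8],[1,0,0,0,0,0,-0.85],[1,0,0,0,0,0,-0.85],[1,0,0,0,0,0,0]]]'; python3 -c "
from h import *
to([.6447,.0666,.192],244.3);o=robot.observe();print(o['joint_positions'].round(2),o['ft_force'])"
```

```text
clock: 6.38
eef_pos: [0.6505, 0.0663, 0.1913]
ee_rot: [-0.0, -0.531, 0.847, 0.0]
ft_force: [0.4, -0.3, -0.0]
gripper_width: 0.0005
gripper_force: 0.0
t 6.38 pos [0.6505 0.0663 0.1913] heading -115.8 shift [ 0.07  0.18 -0.02] turn -0.02 tilt [-0.001  0.    -1.   ]
[-0.34  0.36  0.23  1.5  -0.08  1.29  2.58] [ 0.44021085 -0.31962257 -0.01369694]
```

```bash
python3 -m crank '[[[1,0,0.2,0,0,0,0],[1,0.1,0,0,0,0,0],[1,0.1,0,0,0,0,0],[1,0,0,0,0,0,0]]]'; python3 -m crank '[[[1,0.1,0,0,0,0,0],[1,0,0,0,0,0,0]]]';python3 -m crank '[[[1,0.1,0,0,0,0,0],[1,0,0,0,0,0,0]]]'
```

```text
clock: 6.88
eef_pos: [0.6425, 0.0621, 0.1918]
ee_rot: [0.0, -0.531, 0.848, -0.0]
ft_force: [0.5, -0.2, 0.5]
gripper_width: 0.0004
gripper_force: 0.0
clock: 7.12
eef_pos: [0.6412, 0.0599, 0.1917]
ee_rot: [0.0, -0.531, 0.847, 0.0]
ft_force: [-0.2, 0.6, -0.3]
gripper_width: 0.0005
gripper_force: 0.0
clock: 7.38
eef_pos: [0.6401, 0.0579, 0.1917]
ee_rot: [0.0, -0.531, 0.847, 0.0]
ft_force: [4.0, 3.9, -0.9]
gripper_width: 0.0004
gripper_force: 2.0
```

Contact is now square. Next I'll push round, following the lever's arc about its pivot.

```bash
python3 -m crank '[[[1,0.15,-0.06,0,0,0,1],[1,0.15,-0.06,0,0,0,1]]]'; python3 -m crank '[[[1,0.15,-0.06,0,0,0,1],[1,0,0,0,0,0,0]]]';python3 -m crank '[[[1,0.15,-0.06,0,0,0,1],[1,0,0,0,0,0,0]]]'; python3 -c "
from h import *
to([.6447,.0666,.192],204.3)"
```

```text
clock: 7.62
eef_pos: [0.6384, 0.0498, 0.1917]
ee_rot: [0.0, -0.407, 0.914, 0.001]
ft_force: [-0.5, 8.7, -0.4]
gripper_width: 0.0005
gripper_force: 3.3
clock: 7.88
eef_pos: [0.6369, 0.0451, 0.1918]
ee_rot: [0.0, -0.343, 0.939, 0.001]
ft_force: [0.6, 6.4, -0.0]
gripper_width: 0.0007
gripper_force: 2.6
clock: 8.12
eef_pos: [0.6353, 0.0414, 0.1919]
ee_rot: [0.001, -0.277, 0.961, 0.001]
ft_force: [4.8, 8.6, -1.9]
gripper_width: 0.0005
gripper_force: 4.1
t 8.12 pos [0.6353 0.0414 0.1919] heading -147.9 shift [-0.71  0.54 -0.  ] turn 0.98 tilt [ 0.002  0.003 -1.   ]
```

```bash
python3 -m crank '[[[1,0.15,-0.06,0,0,0,0.9],[1,0,0,0,0,0,0]]]'; python3 -m crank '[[[1,0.07,0,0,0,0,0],[1,0,0,0,0,0,0]]]';python3 -m crank '[[[1,0.07,0,0,0,0,0],[1,0,0,0,0,0,0]]]'; python3 -c "
from h import *
to([.633,.0411,.192],204.3)"
```

```text
clock: 8.38
eef_pos: [0.6349, 0.0387, 0.1922]
ee_rot: [0.004, -0.217, 0.976, 0.001]
ft_force: [15.5, 10.3, -8.1]
gripper_width: 0.0003
gripper_force: 9.7
clock: 8.62
eef_pos: [0.6347, 0.0387, 0.1924]
ee_rot: [0.006, -0.218, 0.976, 0.001]
ft_force: [24.5, 13.0, -12.1]
gripper_width: 0.0006
gripper_force: 13.7
clock: 8.88
eef_pos: [0.6345, 0.0386, 0.1926]
ee_rot: [0.008, -0.218, 0.976, 0.001]
ft_force: [32.4, 16.1, -17.3]
gripper_width: 0.0005
gripper_force: 17.8
t 8.88 pos [0.6345 0.0386 0.1926] heading -154.8 shift [0.01 0.1  0.02] turn 0.11 tilt [ 0.015  0.005 -1.   ]
```

Force rises to 36 N with no more motion at the expected angle, so the lever is hard on its clockwise stop. Next I'll back off, lift, turn to the wrench heading and open part-way.

```bash
python3 -m crank '[[[1,-0.4,0,0,0,0,0],[1,0,0,-0.9,0,0,0],[0.1,0,0,-0.6,0,0,1],[0.1,0,0,0,0,0,1],[0.1,0,0,0,0,0,1],[0.1,0,0,0,0,0,1],[0.1,0,0,0,0,0,1],[0.1,0,0,0,0,0,1],[0.1,0,0,0,0,0,1],[0.1,0,0,0,0,0,1]]]'
python3 -m crank '[[[0.1,0,0,0,0,0,0.9],[0.1,0,0,0,0,0,0]]]'
python3 -c "
from h import *
to([.520,.1563,.157],134.2)"
```

```text
clock: 10.12
eef_pos: [0.6385, 0.0373, 0.2366]
ee_rot: [-0.0, 0.337, 0.942, -0.001]
ft_force: [0.3, -0.7, 0.3]
gripper_width: 0.039
gripper_force: 0.0
clock: 10.38
eef_pos: [0.6386, 0.0376, 0.2365]
ee_rot: [-0.0, 0.393, 0.92, -0.001]
ft_force: [-0.2, 0.4, 0.0]
gripper_width: 0.0393
gripper_force: 0.0
t 10.38 pos [0.6386 0.0376 0.2365] heading 133.8 shift [ 5.59 -0.11  2.65] turn -0.06 tilt [-0.001 -0.001 -1.   ]
```

```bash
python3 -m crank '[[[0.1,1,0,0,0,0,0],[0.1,1,0,0,0,0,0],[0.1,1,-0.1,0,0,0,0],[0.1,1,0,0,0,0,0],[0.1,1,0,0,0,0,0],[0.1,0.6,0,0,0,0,0],[0.1,0,0,0,0,0,0]]]'
python3 - <<'E'
from h import *
to([.520,.1563,.157],134.2)
t=robot.get_image("top")[:,:,::-1];s=robot.get_image("scene")[:,:,::-1]
a=cv2.resize(t[155:235,190:280],None,fx=4.4,fy=4.4,interpolation=cv2.INTER_CUBIC)
b=cv2.resize(s[120:210,240:330],None,fx=4.4,fy=4.4,interpolation=cv2.INTER_CUBIC)
h=max(a.shape[0],b.shape[0]);pad=lambda i:np.pad(i,((0,h-i.shape[0]),(0,0),(0,0)))
cv2.imwrite("pics/c4.png",np.hstack([pad(a),pad(b)]))
E
```

```text
clock: 11.25
eef_pos: [0.5199, 0.1583, 0.2368]
ee_rot: [-0.0, 0.391, 0.921, 0.0]
ft_force: [0.1, -0.3, 0.9]
gripper_width: 0.0393
gripper_force: 0.0
t 11.25 pos [0.5199 0.1583 0.2368] heading 134.0 shift [-0.05 -0.04  2.66] turn -0.02 tilt [-0.  0. -1.]
```

View pics/c4.png

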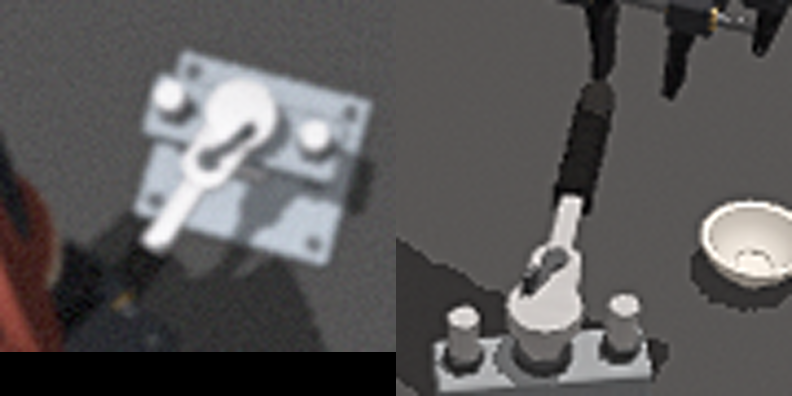

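The lever now points to the other side (top crop: pivot (207,160), tab (240,135)), so it is flipped. In the scene half the wrench has also swung some way counter-clockwise, with the grip now running from about (575,195) to (598,90). I'll measure it again.

Run:
```python
from h import *
k=lambda x,y,z: ray("scene",240+(x-396)/4.4,120+y/4.4,z)
for x,y in((574,200),(586,143),(598,88)):
    g=k(x,y,.182)[:2]-AX; a=np.degrees(np.arctan2(g[1],g[0])); print(g+AX,np.hypot(*g),a,"ratchet",np.radians(162.4-a))
k=lambda x,y,z: ray("top",190+x/4.4,155+y/4.4,z)
for x,y,z in((207,160,.187),(150,245,.183),(136,265,.183),(241,132,.201)):
    g=k(x,y,z)[:2]-AX; a=np.degrees(np.arctan2(g[1],g[0])); print(g+AX,np.hypot(*g),a,"ratchet",np.radians(162.4-a))
```

```text
[0.56101968 0.09689629] 0.09456141810597563 141.4764381337588 ratchet 0.3651850458106386
[0.51267013 0.12901962] 0.15247678377182036 143.34888453507503 ratchet 0.33250469104055114
[0.46281309 0.16249012] 0.21247616488721602 144.13329272655199 ratchet 0.3188141854196641
[0.6026135  0.05967995] 0.038973139753357186 146.20112210956066 ratchet 0.2827237543166799
[0.54872285 0.09766565] 0.10489869791962758 145.3338931753447 ratchet 0.29785975458730946
[0.53601505 0.10682997] 0.12056361714164805 145.18687360757815 ratchet 0.3004257301096949
[0.61778231 0.03658769] 0.017275517366594773 -175.3107171261589 ratchet 5.894163933122675
```

The wrench is now at about 144.5° (ratchet 0.31) and the reverser at about +0.37, which is at its stop. Next I'll go over the grip, straddle it and descend.

```bash
python3 -c "
from h import *
to([.5007,.1338,.157],144.5)"; python3 -m crank '[[[-0.15,0,0,0,0,0,-0.66],[-0.15,0,0,0,0,0,-0.66],[-0.15,0,0,0,0,0,0]]]';python3 -c "
from h import *
to([.5007,.1338,.157],144.5)"
```

```text
t 11.35 pos [0.521  0.1566 0.2368] heading 133.8 shift [-0.08 -1.01  2.66] turn -1.34 tilt [ 0. -0. -1.]
clock: 11.72
eef_pos: [0.5212, 0.1563, 0.2366]
ee_rot: [0.0, 0.307, 0.952, -0.0]
ft_force: [-0.6, -0.7, 0.6]
gripper_width: 0.0495
gripper_force: 0.0
t 11.72 pos [0.5212 0.1563 0.2366] heading 144.2 shift [ 0.12 -1.01  2.65] turn -0.04 tilt [ 0.    -0.001 -1.   ]
```

```bash
python3 -m crank '[[[-0.15,0.12,-1,0,0,0,0],[-0.15,0,0,0,0,0,0],[-0.15,0,0,0.6,0,0,0],[-0.15,0,0,0.6,0,0,0],[-0.15,0,0,0.6,0,0,0],[-0.15,0,0,0.6,0,0,0],[-0.15,0,0,0.25,0,0,0],[0.3,0,0,0,0,0,0],[0.3,0,0,0,0,0,0],[0.3,0,0,0,0,0,0]]]' 5;python3 -c "
from h import *
to([.5007,.1338,.157],144.5)"
```

```text
clock: 12.98
eef_pos: [0.5005, 0.1354, 0.1578]
ee_rot: [0.0, 0.306, 0.952, 0.0]
ft_force: [0.2, 0.0, -0.2]
gripper_width: 0.0326
gripper_force: 0.0
t 12.97 pos [0.5005 0.1354 0.1578] heading 144.3 shift [-0.04 -0.04  0.03] turn -0.02 tilt [ 0.001  0.001 -1.   ]
```

```bash
python3 -m crank '[[[0.3,-0.013,-0.383,0,0,0,-0.5],[0.3,-0.013,-0.383,0,0,0,-0.5],[0.3,-0.013,-0.383,0,0,0,-0.5],[0.3,-0.013,-0.383,0,0,0,-0.5]]]'
python3 -m crank '[[[0.3,-0.013,-0.383,0,0,0,-0.5],[0.3,-0.013,-0.383,0,0,0,-0.5],[0.3,-0.013,-0.383,0,0,0,-0.5],[0.3,-0.013,-0.383,0,0,0,-0.5],[0.3,-0.013,-0.383,0,0,0,-0.5],[0.3,-0.013,-0.383,0,0,0,-0.5]]]'
cat >> h.py <<'E'
def st():
    o=robot.observe();p=o["eef_pos"];r=p[:2]-AX;x=rot(o).as_matrix()[:,0];f=o["ft_force"];R0=np.hypot(*r)
    a=np.degrees(np.arctan2(r[1],r[0]))%360;h=np.degrees(np.arctan2(x[1],x[0]))%360
    T=-(r[0]*f[1]-r[1]*f[0])
    print("t %.2f r %.4f ang %.1f head %.1f ratchet~%.3f z %.4f  T_F %.3f radF %.1f w %.4f"%(o["clock"],R0,a,h,np.radians(162.4-a),p[2],T,f[:2]@r/R0,o["gripper_width"]),"M",o["torque"].round(3),"F",f.round(1))
E
python3 -c "
from h import *
st();print(robot.observe()['joint_positions'].round(2))"
```

```text
clock: 13.48
eef_pos: [0.4789, 0.0947, 0.1577]
ee_rot: [0.0, 0.17, 0.985, 0.0]
ft_force: [1.2, 0.3, -0.2]
gripper_width: 0.03
gripper_force: 0.4
clock: 14.22
eef_pos: [0.4698, 0.0267, 0.1577]
ee_rot: [0.0, -0.039, 0.999, 0.0]
ft_force: [0.3, 1.0, 0.1]
gripper_width: 0.03
gripper_force: 0.3
t 14.22 r 0.1656 ang 183.9 head 184.4 ratchet~-0.376 z 0.1577  T_F 0.170 radF -0.4 w 0.0300 M [ 0.155 -0.083 -0.037] F [0.3 1.  0.1]
[-0.64 -0.    0.5   1.99  0.    1.15  1.5 ]
```

It freewheels counter-clockwise with about 0.17 N m of drag and is already past the middle (ratchet -0.38). I'll carry on back to about -1.0 for a long stroke.

```bash
python3 -m crank '[[[0.3,-0.013,-0.383,0,0,0,-0.5],[0.3,-0.013,-0.383,0,0,0,-0.5],[0.3,-0.013,-0.383,0,0,0,-0.5],[0.3,-0.013,-0.383,0,0,0,-0.5],[0.3,-0.013,-0.383,0,0,0,-0.5],[0.3,-0.013,-0.383,0,0,0,-0.5],[0.3,-0.013,-0.383,0,0,0,-0.5],[0.3,-0.013,-0.383,0,0,0,-0.5],[0.3,0,0,0,0,0,0]]]'
python3 -c "
from h import *
st();print(robot.observe()['joint_positions'].round(2))"
```

```text
clock: 15.35
eef_pos: [0.5013, -0.059, 0.1575]
ee_rot: [0.0, -0.311, 0.95, -0.0]
ft_force: [-0.6, 0.5, -0.6]
gripper_width: 0.0303
gripper_force: 0.0
t 15.35 r 0.1652 ang 216.0 head 216.2 ratchet~-0.935 z 0.1575  T_F 0.126 radF 0.2 w 0.0303 M [ 0.02   0.032 -0.008] F [-0.6  0.5 -0.6]
[-0.53  0.08  0.59  1.92 -0.05  1.15  2.28]
```

Freewheeling is confirmed. Now the clockwise drive. The ram needs at least 0.9 rad of screw turn before contact, so the first 0.7 rad is safe.

```bash
python3 -m crank '[[[0.3,-0.013,0.383,0,0,0,0.5],[0.3,-0.013,0.383,0,0,0,0.5],[0.3,-0.013,0.383,0,0,0,0.5],[0.3,-0.013,0.383,0,0,0,0.5],[0.3,-0.013,0.383,0,0,0,0.5]]]' >/dev/null;python3 -c "
from h import *
st()"
python3 -m crank '[[[0.3,-0.013,0.383,0,0,0,0.5],[0.3,-0.013,0.383,0,0,0,0.5],[0.3,-0.013,0.383,0,0,0,0.5]]]'>/dev/null;python3 -c "
from h import *
st()"
python3 -m crank '[[[0.3,-0.013,0.383,0,0,0,0.5],[0.3,-0.013,0.383,0,0,0,0.5]]]'>/dev/null;python3 -c "
from h import *
st()"
```

```text
t 15.97 r 0.1656 ang 196.0 head 196.0 ratchet~-0.586 z 0.1574  T_F -1.067 radF -3.2 w 0.0309 M [-0.878 -0.923  0.138] F [ 4.8 -5.3 -3.5]
t 16.35 r 0.1659 ang 184.1 head 184.0 ratchet~-0.379 z 0.1574  T_F -0.937 radF -3.7 w 0.0304 M [-1.084 -0.773  0.118] F [ 4.1 -5.4 -2.3]
t 16.60 r 0.1661 ang 176.2 head 176.0 ratchet~-0.241 z 0.1574  T_F -0.951 radF -3.0 w 0.0305 M [-1.18  -0.572  0.036] F [ 2.6 -5.9 -0.6]
```

Driving at about 1.05 N m, which matches the free-running value. The moment belongs in the torque, so I'll add it and continue in smaller pieces.

```bash
sed -i 's/    T=-(r/    M=o["torque"][2];T=(r/; s/-r\[1\]\*f\[0\])$/-r[1]*f[0])+M/' h.py
cat > s.py <<'E'
from h import *
st()
E
python3 -m crank '[[[0.3,-0.013,0.383,0,0,0,0.5],[0.3,-0.013,0.383,0,0,0,0.5]]]'>/dev/null;python3 s.py
python3 -m crank '[[[0.3,-0.013,0.383,0,0,0,0.5],[0.3,-0.013,0.383,0,0,0,0.5]]]'>/dev/null;python3 s.py
python3 -m crank '[[[0.3,-0.013,0.383,0,0,0,0.5]]]'>/dev/null;python3 s.py
python3 -m crank '[[[0.3,-0.013,0.383,0,0,0,0.5]]]'>/dev/null;python3 s.py
```

```text
t 16.85 r 0.1662 ang 168.3 head 168.0 ratchet~-0.103 z 0.1573  T_F 1.057 radF -1.8 w 0.0304 M [-1.314 -0.275  0.112] F [ 0.6 -5.9  1.1]
t 17.10 r 0.1665 ang 160.4 head 160.0 ratchet~0.035 z 0.1573  T_F 1.070 radF -1.9 w 0.0308 M [-1.303  0.01   0.149] F [-0.1 -5.8  1.7]
t 17.23 r 0.1665 ang 156.5 head 156.0 ratchet~0.104 z 0.1573  T_F 0.887 radF -1.6 w 0.0302 M [-1.217  0.198  0.066] F [-0.5 -5.2  2.4]
t 17.35 r 0.1666 ang 152.5 head 152.0 ratchet~0.173 z 0.1573  T_F 1.187 radF -1.4 w 0.0310 M [-1.28   0.284  0.103] F [-1.7 -6.4  2.3]
```

```bash
for i in 1 ; do :; done
python3 -m crank '[[[0.3,-0.013,0.383,0,0,0,0.5]]]'>/dev/null;python3 s.py
python3 -m crank '[[[0.3,-0.013,0.383,0,0,0,0.5]]]'>/dev/null;python3 s.py
python3 -m crank '[[[0.3,-0.013,0.383,0,0,0,0.5]]]'>/dev/null;python3 s.py
```

```text
t 17.48 r 0.1667 ang 148.5 head 148.0 ratchet~0.242 z 0.1573  T_F 1.239 radF -1.1 w 0.0306 M [-1.192  0.481  0.066] F [-2.7 -6.6  2.8]
t 17.60 r 0.1668 ang 144.6 head 144.0 ratchet~0.311 z 0.1573  T_F 1.315 radF -0.9 w 0.0312 M [-1.175  0.585  0.11 ] F [-3.5 -6.4  3.4]
t 17.73 r 0.1669 ang 140.6 head 140.0 ratchet~0.380 z 0.1573  T_F 0.869 radF 0.3 w 0.0303 M [-1.127  0.76   0.061] F [-3.3 -3.6  4.4]
```

The force channel is noisy (about ±1 N), while the wrist moment is smooth at about 1.3 N m and proportional to the push. I'll use its radial component, calibrated on free running (about 1.31 ↔ 1.05 N m).

```bash
cat >> s.py <<'E'
o=robot.observe();r=o["eef_pos"][:2]-AX;mr=o["torque"][:2]@r/np.hypot(*r);print("   Mr %.3f  T_M %.3f"%(mr,mr*1.05/1.31))
E
python3 -m crank '[[[0.3,-0.013,0.383,0,0,0,0.5]]]'>/dev/null;python3 s.py
python3 -m crank '[[[0.3,-0.013,0.383,0,0,0,0.5]]]'>/dev/null;python3 s.py
python3 -m crank '[[[0.3,-0.013,0.383,0,0,0,0.5]]]'>/dev/null;python3 s.py
```

```text
t 17.85 r 0.1669 ang 136.7 head 136.0 ratchet~0.449 z 0.1573  T_F 1.129 radF 0.7 w 0.0306 M [-0.983  0.858  0.048] F [-4.9 -4.3  3.9]
   Mr 1.303  T_M 1.045
t 17.98 r 0.1670 ang 132.7 head 132.1 ratchet~0.518 z 0.1572  T_F 1.075 radF -0.0 w 0.0307 M [-0.954  0.963  0.098] F [-4.3 -4.   3.7]
   Mr 1.355  T_M 1.086
t 18.10 r 0.1671 ang 128.8 head 128.1 ratchet~0.587 z 0.1573  T_F 0.893 radF -0.2 w 0.0306 M [-0.897  1.009  0.063] F [-3.8 -3.3  4.4]
   Mr 1.349  T_M 1.081
```

```bash
python3 -m crank '[[[0.3,-0.013,0.383,0,0,0,0.5]]]'>/dev/null;python3 s.py
python3 -m crank '[[[0.3,-0.013,0.383,0,0,0,0.5]]]'>/dev/null;python3 s.py
python3 -m crank '[[[0.3,-0.013,0.383,0,0,0,0.5]]]'>/dev/null;python3 s.py
```

```text
t 18.23 r 0.1672 ang 124.8 head 124.1 ratchet~0.656 z 0.1573  T_F 0.936 radF 0.7 w 0.0307 M [-0.795  1.083  0.034] F [-4.8 -2.5  4.4]
   Mr 1.343  T_M 1.077
t 18.35 r 0.1672 ang 120.9 head 120.1 ratchet~0.725 z 0.1572  T_F 0.951 radF 0.2 w 0.0304 M [-0.661  1.221 -0.019] F [-5.1 -2.8  4.7]
   Mr 1.387  T_M 1.112
t 18.48 r 0.1673 ang 117.0 head 116.1 ratchet~0.793 z 0.1573  T_F 1.143 radF 1.7 w 0.0306 M [-0.664  1.381  0.089] F [-6.4 -1.4  5.6]
   Mr 1.532  T_M 1.228
```

```bash
python3 -c "
from h import *
print(robot.observe()['joint_positions'].round(2))"
```

```text
[-0.79  0.27  0.47  1.72 -0.13  1.19  0.17]
```

Torque starts to rise at ratchet 0.73, so the foot is on the die. The target should lie about 0.26 rad further, close to the tie-rod stop. I'll take two more small steps, then swing back and finish mid-range.

```bash
python3 -m crank '[[[0.3,-0.008,0.287,0,0,0,0.375]]]'>/dev/null;python3 s.py
python3 -m crank '[[[0.3,-0.008,0.287,0,0,0,0.375]]]'>/dev/null;python3 s.py
```

```text
t 18.60 r 0.1673 ang 114.0 head 113.1 ratchet~0.845 z 0.1572  T_F 1.145 radF 0.9 w 0.0306 M [-0.598  1.557  0.029] F [-6.5 -1.9  4.7]
   Mr 1.665  T_M 1.335
t 18.73 r 0.1674 ang 111.1 head 110.1 ratchet~0.895 z 0.1573  T_F 1.518 radF 1.6 w 0.0307 M [-0.472  1.691  0.074] F [-8.6 -1.6  6.1]
   Mr 1.747  T_M 1.401
```

Torque is now about 1.37 N m, so about 0.17 rad remains. I'll swing back 44° freewheeling, then finish slowly in mid-swing.

```bash
sed -i 's/"%(mr,mr.*$/"%(mr,(mr-.013*o["ft_force"][2])*1.05\/1.28))/' s.py
python3 -m crank '[[[0.3,-0.013,-0.383,0,0,0,-0.5],[0.3,-0.013,-0.383,0,0,0,-0.5],[0.3,-0.013,-0.383,0,0,0,-0.5],[0.3,-0.013,-0.383,0,0,0,-0.5],[0.3,-0.013,-0.383,0,0,0,-0.5],[0.3,-0.013,-0.383,0,0,0,-0.5],[0.3,-0.013,-0.383,0,0,0,-0.5]]]'>/dev/null;python3 s.py
python3 -m crank '[[[0.3,-0.013,-0.383,0,0,0,-0.5],[0.3,-0.013,-0.383,0,0,0,-0.5],[0.3,-0.013,-0.383,0,0,0,-0.5],[0.3,-0.013,-0.383,0,0,0,-0.5],[0.3,0,0,0,0,0,0]]]'>/dev/null;python3 s.py
python3 -m crank '[[[0.3,-0.003,0.192,0,0,0,0.25],[0.3,-0.003,0.192,0,0,0,0.25]]]'>/dev/null;python3 s.py
python3 -m crank '[[[0.3,-0.003,0.192,0,0,0,0.25]]]'>/dev/null;python3 s.py
python3 -m crank '[[[0.3,-0.003,0.192,0,0,0,0.25]]]'>/dev/null;python3 s.py
python3 -m crank '[[[0.3,-0.003,0.192,0,0,0,0.25]]]'>/dev/null;python3 s.py
```

```text
t 19.60 r 0.1673 ang 138.4 head 138.4 ratchet~0.420 z 0.1574  T_F -0.151 radF -1.0 w 0.0305 M [ 0.034 -0.213 -0.058] F [ 1.1 -0.3 -1. ]
   Mr -0.167  T_M -0.127
t 20.23 r 0.1670 ang 154.2 head 154.2 ratchet~0.142 z 0.1575  T_F -0.120 radF 0.1 w 0.0305 M [-0.016  0.012 -0.008] F [ 0.2  0.6 -0. ]
   Mr 0.019  T_M 0.016
t 20.48 r 0.1671 ang 149.9 head 150.1 ratchet~0.217 z 0.1573  T_F 0.101 radF -0.2 w 0.0305 M [-0.136 -0.029 -0.01 ] F [-0.2 -0.7  0.9]
   Mr 0.103  T_M 0.075
t 20.60 r 0.1671 ang 148.1 head 148.1 ratchet~0.250 z 0.1572  T_F 0.779 radF 0.4 w 0.0304 M [-0.851  0.518  0.072] F [-2.5 -3.4  2.5]
   Mr 0.996  T_M 0.790
t 20.73 r 0.1671 ang 146.4 head 146.1 ratchet~0.279 z 0.1572  T_F 1.247 radF 0.9 w 0.0309 M [-1.352  1.145  0.058] F [-4.7 -5.4  5.7]
   Mr 1.760  T_M 1.384
t 20.85 r 0.1671 ang 144.6 head 144.1 ratchet~0.311 z 0.1572  T_F 1.285 radF 1.5 w 0.0308 M [-1.398  1.261  0.011] F [-5.6 -5.4  5.2]
   Mr 1.870  T_M 1.479
```

```bash
python3 -m crank '[[[0.3,-0.003,0.192,0,0,0,0.25]]]'>/dev/null;python3 s.py
python3 -m crank '[[[0.3,-0.003,0.192,0,0,0,0.25]]]'>/dev/null;python3 s.py
```

```text
t 20.98 r 0.1672 ang 142.6 head 142.1 ratchet~0.345 z 0.1572  T_F 1.270 radF 0.6 w 0.0303 M [-1.339  1.331  0.04 ] F [-5.  -5.5  6.8]
   Mr 1.872  T_M 1.463
t 21.10 r 0.1672 ang 140.7 head 140.1 ratchet~0.379 z 0.1571  T_F 1.516 radF 2.0 w 0.0303 M [-1.395  1.467  0.095] F [-6.9 -5.3  7. ]
   Mr 2.009  T_M 1.573
```

```bash
python3 -m crank '[[[0.3,-0.003,0.192,0,0,0,0.25]]]'>/dev/null;python3 s.py
python3 -m crank '[[[0.3,-0.001,0.096,0,0,0,0.125]]]'>/dev/null;python3 s.py
```

```text
t 21.23 r 0.1672 ang 138.7 head 138.1 ratchet~0.414 z 0.1572  T_F 1.400 radF 0.5 w 0.0305 M [-1.411  1.552 -0.   ] F [-5.9 -5.9  7.1]
   Mr 2.084  T_M 1.634
t 21.35 r 0.1672 ang 137.7 head 137.1 ratchet~0.431 z 0.1571  T_F 1.559 radF 0.7 w 0.0305 M [-1.337  1.601  0.099] F [-6.4 -6.   7.2]
   Mr 2.066  T_M 1.618
```

```bash
python3 -m crank '[[[0.3,-0.001,0.096,0,0,0,0.125]]]'>/dev/null;python3 s.py
python3 -m crank '[[[0.3,0,0,0,0,0,0]]]'>/dev/null;python3 s.py
```

```text
t 21.48 r 0.1673 ang 136.8 head 136.1 ratchet~0.447 z 0.1571  T_F 1.558 radF 0.9 w 0.0307 M [-1.347  1.626  0.028] F [-6.9 -6.   6. ]
   Mr 2.095  T_M 1.655
t 21.60 r 0.1673 ang 136.7 head 136.1 ratchet~0.449 z 0.1571  T_F 1.209 radF 1.5 w 0.0304 M [-1.105  1.392  0.029] F [-5.9 -4.1  5.6]
   Mr 1.759  T_M 1.384
```

Moving torque was about 1.6–1.65 N m. Now I'll unload, open, lift clear and check.

```bash
python3 -m crank '[[[0.3,0,-0.12,0,0,0,0],[-0.2,0,0,0,0,0,0],[-0.2,0,0,0,0,0,0],[-0.2,0,0,0,0,0,0]]]'; python3 -m crank '[[[-0.2,0,0,-0.5,0,0,0],[-0.2,0,0,-0.8,0,0,0],[-0.2,0,0,-0.9,0,0,0],[-0.2,0,0,-0.9,0,0,0],[-0.2,1,0,-0.5,0,0,0],[-0.2,1,0,0,0,0,0],[-0.2,1,0,0,0,0,0],[-0.2,0,0,0,0,0,0]]]'
python3 - <<'E'
from h import *
s=robot.get_image("scene")[:,:,::-1]
cv2.imwrite("pics/c5.png",cv2.resize(s[110:270,90:390],None,fx=2.6,fy=2.6,interpolation=cv2.INTER_CUBIC))
E
```

```text
clock: 22.1
eef_pos: [0.5119, 0.1514, 0.1572]
ee_rot: [0.0, 0.372, 0.928, 0.0]
ft_force: [0.5, -0.3, 0.1]
gripper_width: 0.0495
gripper_force: 0.0
clock: 23.1
eef_pos: [0.4454, 0.215, 0.2664]
ee_rot: [0.0, 0.37, 0.929, 0.001]
ft_force: [0.6, -0.1, 0.2]
gripper_width: 0.0524
gripper_force: 0.0
```

View pics/c5.png

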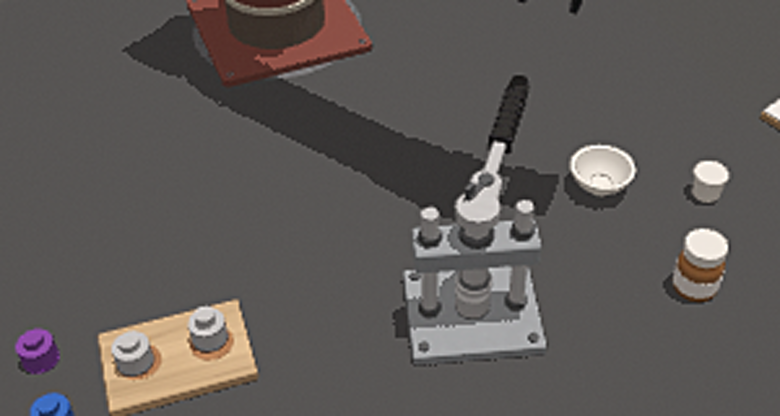

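The picture shows the foot down on the die at (472,290), the lever still on the tightening side at (480,185), the gripper clear of everything, and the spare dies, mortar, pot and jar in place. I'm handing in.

```bash
python3 -c "
from plant import robot
print(robot.job_done())"
```

```text
the job is handed in; nothing more can be done
None
```

The job is handed in at about 23 s: the ratchet is set to tighten, it freewheeled back past the middle, and the foot is clamped on the die at an estimated 1.6–1.65 N m (highest reading 1.66). The wrench is released and nothing else was disturbed.

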